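# Hang the gauged outer ring on the ring tree

### The job

The big plain outer ring on the bench has been gauged and belongs with its lot on the ring tree. First turn the tree until its one empty branch stands over the pointer on the foot, then push the ring squarely onto that branch until it is fully home on its cushioned flange with all three spring prongs snapped out in front of it, and let go. Press gently, never with more than about 25 newtons on the tree or the ring, and leave the other things on the bench where they lie.

Things in the scene. Friction and masses are not known exactly. Their poses are not given: they have to be found in the camera images.
- ring: The part: plain ground steel outer bearing ring lying flat, 66 mm outside diameter, 17 mm high, bore 50 mm right through, 0.10 to 0.18 kg. The largest loose ring on the bench. Origin: centre of its underside; z along its axis. The face that lies on the bench goes onto the branch first (so the origin ends at the seat).
- tree: Ring tree, fixed on the bench: green foot 152 mm across, post, and a hub turning on it with four branches 90 degrees apart; three carry a ring like the part (fixed, may be touched), one is empty. Origin: on the vertical hub axis at bench height; its -x axis points to the front pointer. Hub 60 mm across, from 96 to 138 mm height; nut on top to 157 mm; nothing higher than 200 mm.
- pointer (a point): Tip of the flat steel pointer on the front of the foot: 99 mm from the hub axis, 20 mm over the bench. It marks the loading side.
- carousel (a joint): Turn of the hub about the vertical axis, rad, counter-clockwise from above, no stops. 0 (or any full turn) = the empty branch exactly over the pointer. A drag nut holds it where it is left; it takes about 0.22 N m to turn (2.8 N at the flange).
- branch: The empty branch. Origin: nominal seat centre, 78 mm from the hub axis, 150 mm over the bench. z = the branch's axis, outward and up, 60 degrees above level. The seat is a 59 mm flange, 5 mm thick, on a collar that was clamped by hand on the 16 mm spindle: the flange with its prongs really sits up to 12 mm above or below the nominal seat, differently each time. Feel for it.
- branch_nose (a point): Point on the branch axis 43 mm above the nominal seat, at the ends of the three spring prongs (5 mm wire). Heights over the flange: noses 33 mm across at 41, humps 55 mm across at 21.5, 48 mm across below 18. A 2.5 mm rubber ring on the flange gives 1 mm per 7 N. The ring slides over the humps with 3 to 15 N, then they snap out in front of it as it meets the rubber; the flange behind is hard.
- prong_a (a joint): Spring prong, rad: 0 = out (at rest), 0.03 to 0.2 = squeezed in by the ring's bore. Rooted at the flange.
- prong_b (a joint): Second spring prong, same.
- prong_c (a joint): Third spring prong, same.
- cushion (a joint): How far the rubber ring on the empty branch's flange is pressed in, m: 0 = free, 0.0025 = flat on the hard flange. A ring hung home presses it in by 0.0002 to 0.0007 with its weight and the prongs' push; a ring stuck on the prongs leaves it free.
- inner_ring: Bystander: grooved inner ring, 42 mm across, 16 mm high, lying flat. Origin: centre of its underside.
- thrust_ring: Bystander: flat thrust washer, 60 mm across but only 7 mm high. Origin: centre of its underside.
- plug_gauge: Bystander: plug gauge, 108 mm long, 19 mm thick, lying. Origin: middle of its underside.
- spanner: Bystander: spanner, 151 x 30 x 6 mm, lying. Origin: middle of its underside.
Things that resemble listed ones, but are neither listed nor needed, are in the scene too. Leave any blue, pink or purple look-alike of the ring alone.

How it is judged:
On the way:
1. the empty branch stands over the pointer (within 24 mm sideways at the flange, about 18 degrees), at rest, the ring not yet on it (x of branch in the frame of tree below -0.07 m and y of branch in the frame of tree between -0.024 and 0.024 m and velocity of joint carousel between -0.1 and 0.1 rad/s and distance between ring and branch above 0.06 m), for 0.2 s.
At the end, for the whole second after the job is handed in: The ring hangs on the branch that was empty, resting on the rubber ring (pressed in over 0.1 mm; inner face 15.5 mm below to 16.5 mm above the nominal seat), centred within 6 mm, all three prongs out (below 0.05 rad); branch in front, within 24 mm of the pointer's line; ring and tree at rest (x of branch in the frame of tree below -0.07 m and y of branch in the frame of tree between -0.024 and 0.024 m and z of ring in the frame of branch between -0.0155 and 0.0165 m and x of ring in the frame of branch between -0.006 and 0.006 m and y of ring in the frame of branch between -0.006 and 0.006 m and value of joint each of prong_a, prong_b, prong_c below 0.05 rad and value of joint cushion above 0.0001 m and linear speed of ring below 0.02 m/s and velocity of joint carousel between -0.05 and 0.05 rad/s); the robot touches nothing.
It fails at once if the ring is pressed on the tree with more than 30 N (contact force between ring and tree above 30 N).
It fails at once if the fingers push the tree with more than 30 N (contact force between the fingers and tree above 30 N).
It fails at once if another thing on the bench is moved by more than 15 mm (distance of any of inner_ring, thrust_ring, plug_gauge, spanner from where it was at the start of the episode above 0.015 m).
It also fails if it takes over 72 s, if anything falls off the work surface, if the arm or the gripper's body presses on something with over 40 N, if the wrist force passes 120 N, or if a joint passes its speed limit or range.

### The arm

A 6-joint arm with a two-finger parallel gripper is mounted at the origin on a cart in front of the work surface, level with it; the furniture and walls round the work are solid. World frame = base frame: x ahead of the robot, y to its left, z up, the work surface at z = 0. Lengths are in m, angles in rad, forces in N, time in s.
With the tool pointing down it reaches from about 0.25 to 0.725 m from the base axis. Payload 4 kg.
Tool frame: the origin (TCP) lies midway between the tips of the shut fingers; the grasp point (between the pads) lies 19 mm behind it; z points along the fingers, y is the line along which they close (so a half turn about z gives the same grasp; the last joint's range is limited). The gripper opens to 85 mm and grips with 20 to 120 N. Pads are 22 mm wide; open, the fingers measure 114 mm over their backs; the gripper's body (76 mm by 85 mm) begins 54 mm behind the grasp point. The pads swing forward as they close: fully open they stand 13 mm farther back than shut.
Start: joints at [-1.325, 0.241, 0.005, 1.335, 0, 1.571], TCP at [0.122, -0.485, 0.231] pointing down, gripper open.
Joint ranges: [-2.72, 2.72], [-1.05, 1.87], [-1.09, 1.28], [-1.99, 2.15], [-1.42, 1.44], [-3.14, 3.14]. Speed limits (rad/s): [2.79, 2.79, 3.14, 3.14, 3.14, 3.14].

### API

Orientations are given as a unit quaternion [x, y, z, w].
In Python, from workcell import get_obs, camera, job_done, silhouettes gives the robot as it stands. The module is installed in compiled form; this text tells all that it offers.
- The arm moves only by the tool drive_tool, never from a script. Its argument "increments" is a list of rows, each a list of 3 entries, a list of its own where there are three numbers: the shift along the world's x, y, z in mm, then the turn, a rotation vector about the world's x, y, z in degrees, then the opening, from 0 (shut) to 1 (fully open). A call has 1 to 8 rows; each row shifts and turns the commanded pose from where the row before left it; what a row does not reach is not made up. A row lasts 1/12 s, in which the tool goes at most 41.7 mm and 7.16 degrees, less where a joint would pass 70% of its speed; a pose out of reach is approached as far as the arm can. A call is refused whole if a number of a shift passes 41.7 or a number of a turn 7.16, either way. A call with a gripper value outside its range is refused whole. The fingers move at their own pace and stop on an object; the grip force is fixed at half the most. Time passes only in rows, so rows that do not move let the fingers close. It gives the time, the measured TCP pose, the force, the opening and the grip force at its end, in the units of the state.
- get_obs(): the state, without advancing time (a new reading comes with each control period).
- camera(name): name is "scene" or "top"; returns a dict with "image" (480x640x3 uint8, red, green, blue), "K" (3x3 intrinsics, pixels), "k1" (the pictures are not rectified: a ray, as slopes to the right and down, at radius r is drawn at 1 + k1 r^2 times it, then the intrinsics apply), "view" (4x4, takes a point from world to camera coordinates). Camera axes: x right, y down, z forward; pixel columns grow to the right and rows downward; lengths in m; the calibration is good to about 2 mm. A picture is of the moment at which its call begins. There is no depth.
- job_done(): hands the job in; it is judged then, once.
Trained networks look in a picture, given as the dict that the camera call returned (one of the last four; its "shot" number tells which), for a name from the list of things; names that differ only in an ending like _2 or _b are one class to them, and where a whole thing is asked for, a point or a joint stands for the part that bears it (a point fixed in the world has none). Each returns a list of dicts, best first, with "conf" (0 to 1); they miss things now and then, are a little off and sometimes report something else, mostly with a low value. They report only what shows in the picture. A call takes as long as a camera call. They do not tell look-alikes from the thing itself.
- silhouettes(query, picture): "region" (480x640 bool, what is visible of it) and "bbox" ([left, top, right, bottom] in pixels, round what is visible of it).
The state is a dict: "clock": time; "joint_pos": joint angles; "joint_vel": joint speeds; "tau": joint torques, N m; "eef_pos": TCP position; "tool_rot": TCP orientation; "ft_force": force on the tool from outside, world axes, zero at the start; "ft_torque": the same for the moment, N m; "grip_width": finger opening in m; "grasp_force": force on a finger pad.
Only numpy, scipy, OpenCV 4.12 (cv2) and the standard library are available. Lean on these libraries where they do the work, as an engineer would, in place of code of your own. Each camera call takes 0.05 s, during which the arm holds its last target. There are 200 camera calls.

## Working session

There is one attempt and no reset: what is moved stays moved. The work goes in short steps, Python scripts to look and compute and a tool call to move; the robot and the scene stay as the last step left them, time stands still between calls to the robot, and variables do not carry over. Pictures are saved under pics/ and viewed, at most 10 in all, crops included, and the job is handed in when it is done.

Besides the shell and the picture viewer there is one more tool, called after ">>>" as a command line: name --argument value ..., lists and objects as JSON in quotes. drive_tool: Moves the arm, as the interface text tells. Its arguments: {"type":"object","properties":{"increments":{"type":"array"}},"required":["increments"]}

```bash
mkdir -p pics; cat > h.py <<'E'
import numpy as np,cv2
from workcell import *
def rays(p,px):
    K,k1=p["K"],p["k1"];px=np.atleast_2d(np.array(px,float))
    d=np.c_[(px[:,0]-K[0,2])/K[0,0],(px[:,1]-K[1,2])/K[1,1]];u=d.copy()
    for _ in range(20): u=d/(1+k1*(u**2).sum(1,keepdims=True))
    V=np.array(p["view"]);R,t=V[:3,:3],V[:3,3]
    return -R.T@t,np.c_[u,np.ones(len(u))]@R
def atz(p,px,z):
    c,d=rays(p,px);return c+d*((z-c[2])/d[:,2:3])
def proj(p,X):
    V=np.array(p["view"]);X=np.atleast_2d(X)@V[:3,:3].T+V[:3,3];u=X[:,:2]/X[:,2:]
    u=u*(1+p["k1"]*(u**2).sum(1,keepdims=True));K=p["K"]
    return np.c_[u[:,0]*K[0,0]+K[0,2],u[:,1]*K[1,1]+K[1,2]]
def save(p,n,box=None,s=1):
    im=p["image"][:,:,::-1]
    if box: im=im[box[1]:box[3],box[0]:box[2]]
    cv2.imwrite("pics/"+n,cv2.resize(im,None,fx=s,fy=s,interpolation=cv2.INTER_CUBIC))
E
python3 - <<'E'
from h import *
for n in("top","scene"):
    p=camera(n);save(p,n+"0.png")
    c,_=rays(p,[320,240]);print(n,c.round(3),p["k1"])
    for q in("ring","tree","branch","branch_nose","pointer","thrust_ring","inner_ring","plug_gauge","spanner"):
        for s in silhouettes(q,p)[:4]:
            b=np.array(s["bbox"]);ys,xs=np.nonzero(s["region"]);
            print(q,round(s["conf"],2),b.tolist(),(xs.mean().round(1),ys.mean().round(1)),atz(p,[xs.mean(),ys.mean()],0.01)[0].round(3))
o=get_obs();print(o["eef_pos"],o["tool_rot"],o["ft_force"],o["grip_width"])
E
```

```text
top [0.277 0.046 1.195] -0.1143927169950341
ring 0.85 [283.4, 240.1, 316.4, 271.5] (np.float64(299.0), np.float64(253.6)) [0.53  0.071 0.01 ]
ring 0.69 [144.8, 196.9, 204.9, 241.2] (np.float64(175.0), np.float64(216.5)) [0.637 0.33  0.01 ]
ring 0.67 [236.2, 245.5, 267.1, 274.9] (np.float64(251.7), np.float64(262.7)) [0.52  0.172 0.01 ]
ring 0.55 [271.9, 190.5, 301.8, 225.0] (np.float64(285.0), np.float64(206.1)) [0.637 0.092 0.01 ]
tree 0.71 [321.3, 145.9, 424.6, 259.7] (np.float64(372.1), np.float64(204.4)) [ 0.623 -0.095  0.01 ]
branch 0.66 [394.7, 159.9, 420.4, 185.1] (np.float64(408.1), np.float64(172.6)) [ 0.687 -0.182  0.01 ]
branch_nose 0.69 [446.0, 247.4, 457.8, 297.7] (np.float64(452.0), np.float64(272.9)) [ 0.458 -0.244  0.01 ]
branch_nose 0.61 [394.2, 160.1, 422.6, 188.8] (np.float64(407.9), np.float64(172.3)) [ 0.688 -0.181  0.01 ]
pointer 0.96 [322.5, 142.4, 428.0, 260.8] (np.float64(371.8), np.float64(204.9)) [ 0.622 -0.094  0.01 ]
thrust_ring 0.66 [192.6, 235.9, 217.9, 266.2] (np.float64(202.9), np.float64(249.5)) [0.558 0.273 0.01 ]
inner_ring 0.54 [392.5, 159.4, 422.
[... 1123 characters left out ...]
69 -0.322  0.01 ]
pointer 0.66 [291.3, 149.9, 406.3, 268.9] (np.float64(346.5), np.float64(212.9)) [ 0.66  -0.155  0.01 ]
thrust_ring 0.57 [202.1, 333.8, 237.1, 356.7] (np.float64(217.1), np.float64(343.5)) [0.555 0.276 0.01 ]
inner_ring 0.55 [298.7, 346.6, 328.0, 371.0] (np.float64(311.1), np.float64(358.5)) [0.419 0.176 0.01 ]
plug_gauge 0.87 [422.6, 223.6, 459.5, 259.7] (np.float64(441.5), np.float64(240.4)) [ 0.452 -0.239  0.01 ]
spanner 0.61 [138.8, 305.1, 187.7, 371.1] (np.float64(163.8), np.float64(338.2)) [0.628 0.339 0.01 ]
[ 0.12166294 -0.48496993  0.23130577] [ 9.92458086e-01  1.22584446e-01 -6.82055838e-06 -7.36517524e-06] [ 0.48071462 -0.01344013  0.42404748] 0.08552305419276877
```

```bash
python3 - <<'E'
import cv2
a=cv2.imread("pics/top0.png");b=cv2.imread("pics/scene0.png")
cv2.imwrite("pics/t1.png",cv2.resize(a[130:340,130:470],(800,494),interpolation=cv2.INTER_CUBIC))
cv2.imwrite("pics/s1.png",cv2.resize(b[130:430,130:470],(680,600),interpolation=cv2.INTER_CUBIC))
E
```

```text
(no output)
```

View pics/t1.png

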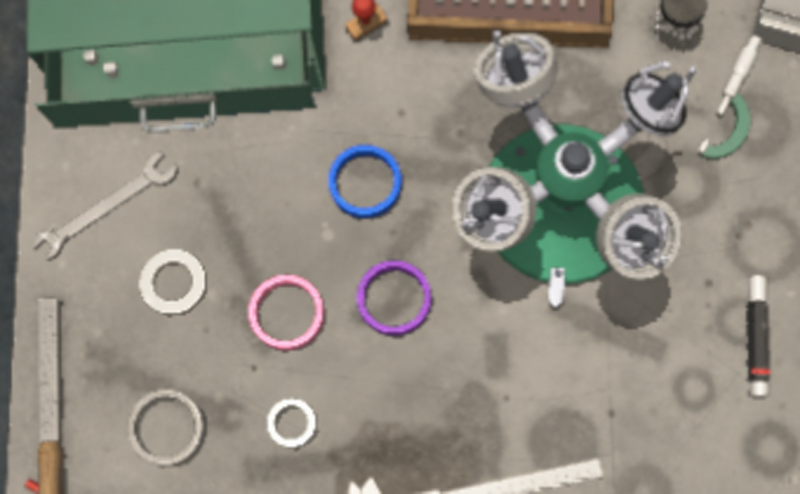

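View pics/s1.png

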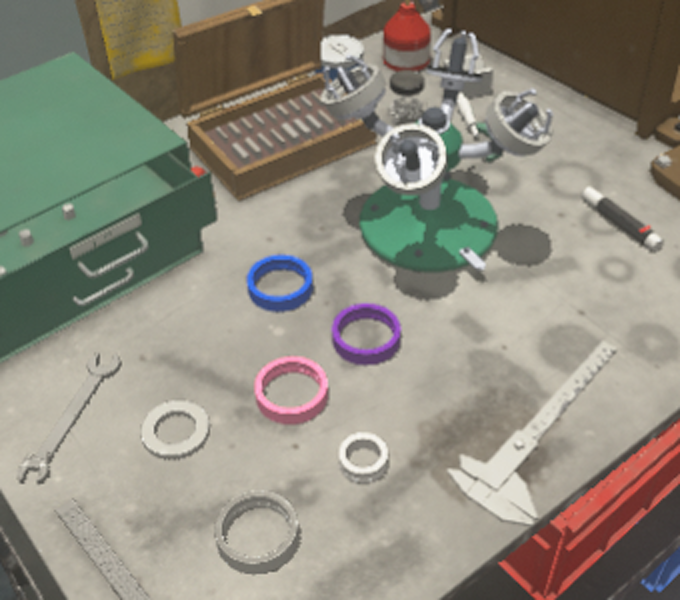

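Top picture crop: rings are blue (285,207), purple (297,256), pink (252,263), plain grey steel (201,311), white washer (203,250) and small inner ring (253,310). The plain grey steel one at (201,311) fits: it is the largest, uncoloured, and has a thin wall. The empty branch is at (409,172), back right of the hub. The pointer tip is at about (366,258).

```bash
python3 - <<'E'
from h import *
t=camera("top");s=camera("scene")
a=t["image"][280:345,165:275,::-1];b=s["image"][360:430,220:330,::-1]
cv2.imwrite("pics/c2.png",np.vstack([cv2.resize(a,None,fx=4,fy=4),cv2.resize(b,None,fx=4,fy=4)]))
for p,guess in((t,(201,311)),(s,(258,396))):
    for q in silhouettes("ring",p)+silhouettes("thrust_ring",p):
        b=np.array(q["bbox"]);c=[(b[0]+b[2])/2,(b[1]+b[3])/2]
        if np.hypot(c[0]-guess[0],c[1]-guess[1])<12: print("ring",q["conf"],c,b[2:]-b[:2],atz(p,c,.0085).round(4))
# top: grey ring circle via edges of local contrast
g=cv2.cvtColor(t["image"],cv2.COLOR_RGB2GRAY);
# green foot / pointer
hsv=cv2.cvtColor(t["image"],cv2.COLOR_RGB2HSV)
for nm,p in(("top",t),("scene",s)):
    q=silhouettes("tree",p) or silhouettes("pointer",p);m=q[0]["region"]
    h=cv2.cvtColor(p["image"],cv2.COLOR_RGB2HSV);gm=((h[...,0]>60)&(h[...,0]<95)&(h[...,1]>100)).astype(np.uint8)
    gm[:130 if nm=="top" else 140]=0;gm[:,:300 if nm=="top" else 290]=0;gm[:,445:]=0
    ys,xs=np.nonzero(gm);print(nm,"green",xs.min(),xs.max(),ys.min(),ys.max(),len(xs))
print("pointer tip top",atz(t,[366.5,258.5],.02).round(4),"scene",atz(s,[130+484/2,130+271/2],.02).round(4))
print("nut top",atz(t,[130+575/2.353,130+157/2.353],.155).round(4),atz(s,[130+433/2,130+113/2],.155).round(4))
im=t["image"][130:270,310:440,::-1];cv2.imwrite("pics/c3.png",cv2.resize(im,None,fx=4.2,fy=4.2,interpolation=cv2.INTER_CUBIC))
E
```

```text
ring 0.73 [np.float64(199.85), np.float64(311.5)] [33.5 28.8] [[0.4279 0.2864 0.0085]]
ring 0.78 [np.float64(257.9), np.float64(394.2)] [42.2 46.4] [[0.4276 0.2847 0.0085]]
top green 339 402 184 249 1848
scene green 310 377 193 261 1135
pointer tip top [[ 0.5042 -0.0681  0.02  ]] scene [[ 0.4958 -0.0616  0.02  ]]
nut top [[ 0.595  -0.0834  0.155 ]] [[ 0.5943 -0.0796  0.155 ]]
```

View pics/c2.png

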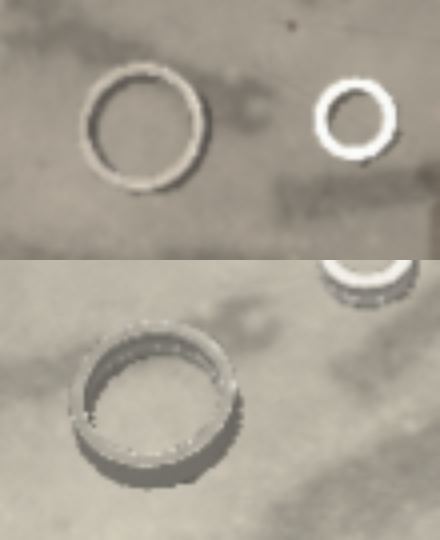

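View pics/c3.png

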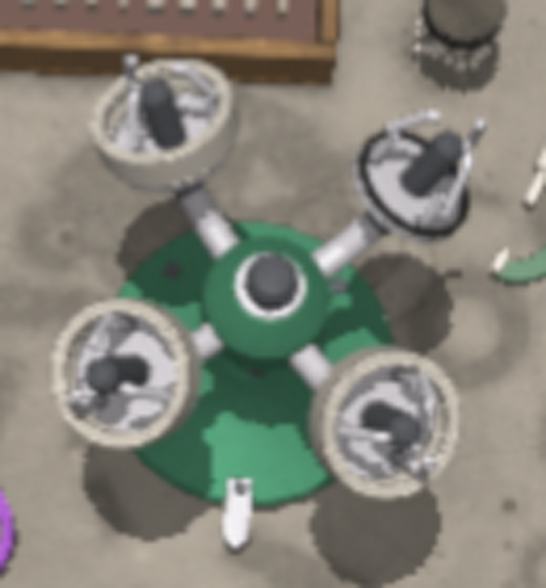

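Confirmed: the grey ring at top (201,312) is plain, thin-walled and the largest, and the white ring at (254,310) is the small inner ring. In the tree crop, the nut is at (374.5,197), the pointer tip at (366,260.5), and the empty branch's flange at (408,173) with no ring.

```bash
python3 - <<'E'
from h import *
t=camera("top")
f=lambda x,y,z:atz(t,[310+x/4.2,130+y/4.2],z)[0]
print("ring top",atz(t,[201.25,311.7],.017)[0].round(4), atz(t,[201.25-15.7,311.7],.017)[0].round(4))
n=f(271,282,.157);h=f(265,290,.138);p=f(235,550,.02);print("nut",n,"hub",h,"tip",p)
c=(n+h)/2
d=(p-c)[:2];print("dist",np.hypot(*d),"dir deg",np.degrees(np.arctan2(d[1],d[0])))
for nm,x,y,z in(("empty flange",413,185,.15),("r1",388,424,.165),("r2",124,373,.165),("r3",163,120,.165),("foot left edge",128,370,.01),("foot bottom",255,503,.012),("foot right",398,340,.012)):
    d=(f(x,y,z)-c)[:2];print(nm,d.round(4),np.hypot(*d).round(4),np.degrees(np.arctan2(d[1],d[0])).round(1))
E
```

```text
ring top [0.4261 0.2818 0.017 ] [0.429  0.3143 0.017 ]
nut [ 0.59355871 -0.08338183  0.157     ] hub [ 0.59580268 -0.08255549  0.138     ] tip [ 0.49912083 -0.06636016  0.02      ]
dist 0.09699242672705659 dir deg 170.14036256988308
empty flange [ 0.0411 -0.0717] 0.0827 -60.2
r1 [-0.0734 -0.043 ] 0.0851 -149.6
r2 [-0.0392  0.0702] 0.0804 119.1
r3 [0.0777 0.0403] 0.0875 27.4
foot left edge [0.0041 0.0592] 0.0594 86.0
foot bottom [-0.0712  0.0032] 0.0713 177.5
foot right [ 0.0062 -0.0794] 0.0796 -85.5
```

>>> drive_tool --increments '[[[28,20,0],[0,0,0],0],[[28,20,0],[0,0,0],0],[[28,20,0],[0,0,0],0],[[28,20,0],[0,0,0],0],[[28,20,0],[0,0,0],0],[[28,20,0],[0,0,0],0],[[28,20,0],[0,0,0],0],[[28,20,0],[0,0,0],0]]'

```text
clock: 2.12
eef_pos: [0.3469, -0.3238, 0.2315]
tool_rot: [0.992, 0.123, 0.0, 0.0]
ft_force: [0.8, -0.7, -0.5]
grip_width: 0.0001
grasp_force: 0.0
```

>>> drive_tool --increments '[[[28,20,0],[0,0,0],0],[[28,20,0],[0,0,0],0],[[28,20,0],[0,0,0],0],[[28,20,0],[0,0,0],0],[[28,20,0],[0,0,0],0],[[28,20,0],[0,0,0],0],[[28,20,0],[0,0,0],0],[[28,20,0],[0,0,0],0]]'

```text
clock: 2.78
eef_pos: [0.5709, -0.1637, 0.2313]
tool_rot: [0.992, 0.123, 0.0, 0.0]
ft_force: [0.5, 0.1, -0.5]
grip_width: -0.0002
grasp_force: 0.0
```

>>> drive_tool --increments '[[[3,-1,-22],[0,0,0],0],[[4,0,-23],[0,0,0],0],[[0,0,-23],[0,0,0],0],[[0,0,-23],[0,0,0],0],[[0,0,0],[0,0,0],0]]'

```text
clock: 3.2
eef_pos: [0.5734, -0.1648, 0.1348]
tool_rot: [0.992, 0.123, -0.005, -0.002]
ft_force: [-1.9, -0.4, -0.9]
grip_width: -0.0002
grasp_force: 0.0
```

```bash
python3 - <<'E'
import numpy as np
a=np.radians(np.r_[258:107:-5]);P=1000*np.c_[596+85*np.cos(a)*1,-82+85*np.sin(a)]/1000
print(P[0]);D=np.diff(P,axis=0)
for i,d in enumerate(D): print(258-5*(i+1),d.round(1).tolist())
E
```

```text
[ 578.32750628 -165.14254606]
253 [-7.2, 1.9]
248 [-7.0, 2.5]
243 [-6.7, 3.1]
238 [-6.5, 3.7]
233 [-6.1, 4.2]
228 [-5.7, 4.7]
223 [-5.3, 5.2]
218 [-4.8, 5.6]
213 [-4.3, 6.0]
208 [-3.8, 6.4]
203 [-3.2, 6.7]
198 [-2.6, 6.9]
193 [-2.0, 7.1]
188 [-1.4, 7.3]
183 [-0.7, 7.4]
178 [-0.1, 7.4]
173 [0.6, 7.4]
168 [1.2, 7.3]
163 [1.9, 7.2]
158 [2.5, 7.0]
153 [3.1, 6.7]
148 [3.7, 6.5]
143 [4.2, 6.1]
138 [4.7, 5.7]
133 [5.2, 5.3]
128 [5.6, 4.8]
123 [6.0, 4.3]
118 [6.4, 3.8]
113 [6.7, 3.2]
108 [6.9, 2.6]
```

>>> drive_tool --increments '[[[0,0,0],[0,0,0],0],[[0,0,0],[0,0,0],0]]'

```text
clock: 3.37
eef_pos: [0.5774, -0.1663, 0.1416]
tool_rot: [0.992, 0.123, 0.001, 0.0]
ft_force: [-1.1, -0.2, 0.8]
grip_width: -0.0002
grasp_force: 0.0
```

>>> drive_tool --increments '[[[-4,1,0],[0,0,0],0],[[-4,1,0],[0,0,0],0],[[-4,1,0],[0,0,0],0],[[-3,1.5,0],[0,0,0],0],[[-3,1.5,0],[0,0,0],0],[[-3,1.5,0],[0,0,0],0],[[-3,1.5,0],[0,0,0],0],[[-3,1.5,0],[0,0,0],0]]'

```text
clock: 4.03
eef_pos: [0.5506, -0.1556, 0.1409]
tool_rot: [0.992, 0.123, 0.001, 0.0]
ft_force: [4.3, -0.4, 0.3]
grip_width: 0.0002
grasp_force: 1.5
```

>>> drive_tool --increments '[[[-6,4,0],[0,0,0],0],[[-5.7,4.7,0],[0,0,0],0],[[-5.3,5.2,0],[0,0,0],0],[[-4.8,5.6,0],[0,0,0],0],[[-4.3,6,0],[0,0,0],0],[[-3.8,6.4,0],[0,0,0],0],[[-3.2,6.7,0],[0,0,0],0],[[-2.6,6.9,0],[0,0,0],0]]'

```text
clock: 4.7
eef_pos: [0.5127, -0.1095, 0.1399]
tool_rot: [0.992, 0.123, -0.001, 0.0]
ft_force: [1.3, -2.1, -0.2]
grip_width: 0.0001
grasp_force: 1.6
```

>>> drive_tool --increments '[[[-2,7.1,0],[0,0,0],0],[[-1.4,7.3,0],[0,0,0],0],[[-0.7,7.4,0],[0,0,0],0],[[0,7.4,0],[0,0,0],0],[[0.6,7.4,0],[0,0,0],0],[[1.2,7.3,0],[0,0,0],0],[[1.9,7.2,0],[0,0,0],0],[[2.5,7,0],[0,0,0],0]]'

```text
clock: 5.37
eef_pos: [0.5148, -0.0511, 0.1395]
tool_rot: [0.992, 0.123, -0.002, -0.0]
ft_force: [-1.4, -3.1, -0.8]
grip_width: -0.0001
grasp_force: 1.4
```

>>> drive_tool --increments '[[[3.1,6.7,0],[0,0,0],0],[[3.7,6.5,0],[0,0,0],0],[[4.2,6.1,0],[0,0,0],0],[[4.7,5.7,0],[0,0,0],0],[[5,5,0],[0,0,0],0],[[0,0,0],[0,0,0],0]]'

```text
clock: 5.87
eef_pos: [0.5383, -0.0202, 0.1403]
tool_rot: [0.992, 0.123, 0.001, -0.001]
ft_force: [0.0, -0.4, -0.5]
grip_width: -0.0
grasp_force: 0.0
```

```bash
python3 - <<'E'
from h import *
t=camera("top");save(t,"t4.png",(310,130,440,270),4.2);print(get_obs()["eef_pos"])
E
```

```text
[ 0.53798246 -0.02058418  0.14039915]
```

View pics/t4.png

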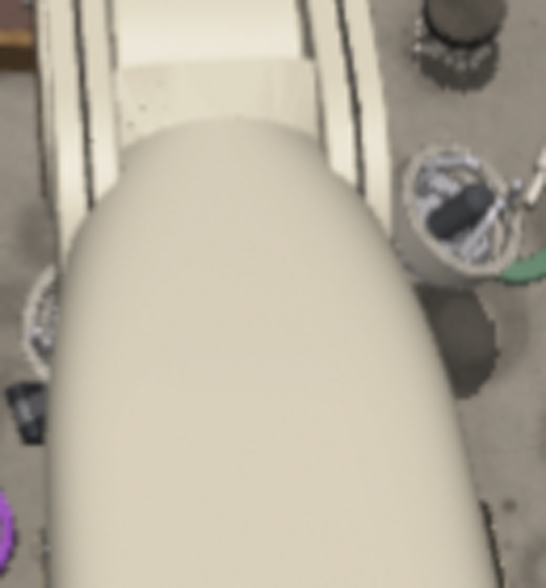

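```bash
python3 - <<'E'
from h import *
t=camera("top")
d=(atz(t,[310+463/4.2,130+209/4.2],.168)[0][:2]-[.596,-.082]);print(np.hypot(*d),np.degrees(np.arctan2(d[1],d[0])))
E
```

```text
0.09243124367617955 -77.38153381245945
```

>>> drive_tool --increments '[[[5.6,4.8,0],[0,0,0],0],[[6,4.3,0],[0,0,0],0],[[6.4,3.8,0],[0,0,0],0],[[6.7,3.2,0],[0,0,0],0],[[6.9,2.6,0],[0,0,0],0],[[0,0,0],[0,0,0],0],[[-3,-4,0],[0,0,0],0],[[-4,-6,0],[0,0,0],0]]'

```text
clock: 6.63
eef_pos: [0.562, -0.0126, 0.1404]
tool_rot: [0.992, 0.123, 0.001, -0.0]
ft_force: [0.7, -0.6, -0.2]
grip_width: -0.0002
grasp_force: 0.0
```

>>> drive_tool --increments '[[[-6,10,25],[0,0,0],0],[[-6,12,30],[0,0,0],1],[[-5,41,35],[0,0,0],1],[[-11,41,0],[0,0,0],1],[[-11,41,0],[0,0,0],1],[[-11,41,0],[0,0,0],1],[[-11,41,0],[0,0,0],1],[[-11,41,0],[0,0,0],1]]'

```text
clock: 7.3
eef_pos: [0.5071, 0.1896, 0.2228]
tool_rot: [0.986, 0.166, -0.004, -0.023]
ft_force: [-0.5, -0.6, 0.4]
grip_width: 0.0827
grasp_force: 0.0
```

```bash
python3 - <<'E'
from h import *
t=camera("top");s=camera("scene");o=get_obs();print(o["eef_pos"],o["ft_force"],o["clock"])
a=cv2.resize(t["image"][130:270,310:440,::-1],(520,560),interpolation=cv2.INTER_CUBIC)
b=cv2.resize(s["image"][140:280,290:390+20,::-1],(280,560-0)) if 0 else cv2.resize(s["image"][140:280,310:380,::-1],(280,560),interpolation=cv2.INTER_CUBIC)
cv2.imwrite("pics/t5.png",np.hstack([a,b]))
for p in(t,s):
  for q in("branch","branch_nose"):
    for r in silhouettes(q,p)[:2]: print(q,r["conf"],r["bbox"])
E
```

```text
[0.5072997  0.1903326  0.22259403] [-0.12213063  0.20246667  0.24571166] 7.4
branch 0.66 [351.4, 219.0, 382.2, 250.7]
branch_nose 0.96 [353.4, 223.5, 385.4, 251.3]
branch 0.77 [353.2, 193.7, 387.4, 222.9]
branch_nose 0.92 [357.0, 190.6, 385.2, 225.1]
branch_nose 0.28 [294.3, 149.3, 400.0, 226.1]
```

View pics/t5.png

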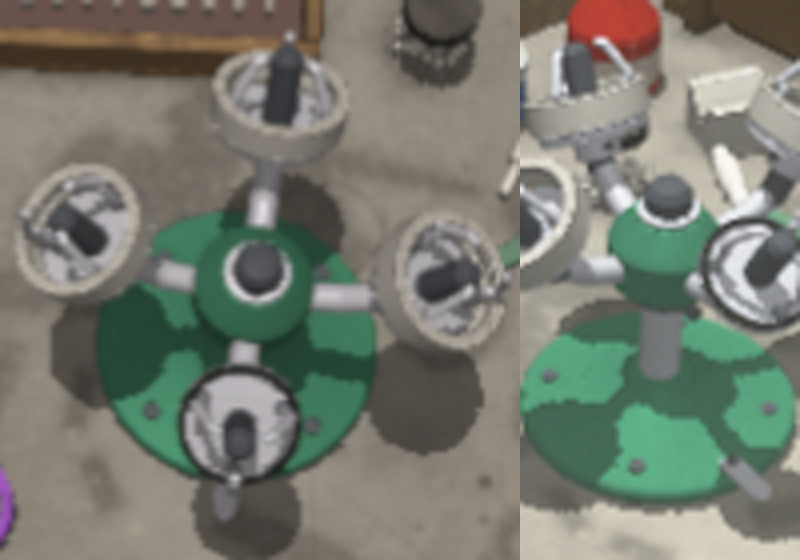

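The picture shows the empty branch's flange at top (370,235), in line with the pointer at (366,258). Triangulating from both views next.

```bash
cat >> h.py <<'E'
def tri(pairs):
    A=np.zeros((3,3));b=np.zeros(3)
    for p,px in pairs:
        c,d=rays(p,px);d=d[0]/np.linalg.norm(d[0]);M=np.eye(3)-np.outer(d,d);A+=M;b+=M@c
    X=np.linalg.solve(A,b);return X,[(proj(p,X)[0]-px).round(1).tolist() for p,px in pairs]
E
python3 - <<'E'
from h import *
t=camera("top");s=camera("scene")
T=lambda x,y:np.array([310+x/4,130+y/4]);S=lambda x,y:np.array([310+(x-520)/4,140+y/4])
nut=tri([(t,T(258,262)),(s,S(670,190))]);print("nut",nut)
fl=tri([(t,T(240,421)),(s,S(765,270))]);print("flange",fl)
C=np.array([.596,-.082])
for n,x,y in(("back",280,102),("left",78,230),("right",443,275)):
    d=atz(t,T(x,y),.168)[0][:2]-C;print(n,d.round(4),np.hypot(*d),np.degrees(np.arctan2(d[1],d[0])))
d=atz(t,T(240,421),.15)[0][:2]-C;print("empty",d,np.hypot(*d),np.degrees(np.arctan2(d[1],d[0])))
d=atz(t,T(225,518),.02)[0][:2]-C;print("tip",d,np.hypot(*d),np.degrees(np.arctan2(d[1],d[0])))
# dark rim ellipse fit top & scene
for p,c in((t,T(240,421)),(s,S(765,270))):
    g=cv2.cvtColor(p["image"],cv2.COLOR_RGB2GRAY);x,y=c.astype(int)
    m=np.zeros_like(g);m[y-22:y+23,x-22:x+23]=(g[y-22:y+23,x-22:x+23]<60)
    ys,xs=np.nonzero(m);r=np.hypot(xs-c[0],ys-c[1]);k=(r>9)&(r<19)
    e=cv2.fitEllipse(np.c_[xs[k],ys[k]].astype(np.float32));print("ell",c,e,k.sum())
E
```

```text
nut (array([ 0.59852284, -0.08552326,  0.14793878]), [[0.4, 0.5], [-0.6, -0.2]])
flange (array([ 0.52022238, -0.06796203,  0.15169024]), [[0.7, 0.9], [-1.1, -0.3]])
back [ 0.0758 -0.0204] 0.07849361481939249 -15.026529398250247
left [0.0211 0.0818] 0.0845091357164973 75.56034720178184
right [-0.0171 -0.0859] 0.08761558553890286 -101.23868669263058
empty [-0.07354389  0.01496595] 0.07505120306162276 168.49754790392163
tip [-0.09388098  0.01467562] 0.09502111747098455 171.11533928533066
ell [370.   235.25] ((370.1471252441406, 234.49716186523438), (29.222625732421875, 33.05683898925781), 14.683494567871094) 142Traceback (most recent call last):
  File "<stdin>", line 16, in <module>
cv2.error: OpenCV(4.12.0) /io/opencv/modules/imgproc/src/shapedescr.cpp:361: error: (-201:Incorrect size of input array) There should be at least 5 points to fit the ellipse in function 'fitEllipseNoDirect'
```

>>> drive_tool --increments '[[[-16,19,-10],[0,0,-5.4],1],[[-16,19,-15],[0,0,-5.4],1],[[-16,19,-20],[0,0,-5.4],1],[[-16,19,-20],[0,0,-5.4],1],[[-16,18,-20],[0,0,-5.4],1],[[0,0,-15],[0,0,0],1],[[0,0,0],[0,0,0],1],[[0,0,0],[0,0,0],1]]'

```text
clock: 8.37
eef_pos: [0.4632, 0.1076, 0.1224]
tool_rot: [0.994, 0.055, -0.008, -0.093]
ft_force: [0.2, 1.0, 0.5]
grip_width: 0.0854
grasp_force: 0.0
```

```bash
python3 - <<'E'
from h import *
from scipy.spatial.transform import Rotation as Q
o=get_obs();print(o["eef_pos"],Q.from_quat(o["tool_rot"]).as_matrix().round(3).tolist(),o["joint_pos"],o["grip_width"],o["ft_force"])
E
```

```text
[0.46315194 0.10762784 0.12243604] [[0.994, 0.107, -0.025], [0.11, -0.977, 0.184], [-0.005, -0.186, -0.983]] [ 0.10939704  0.27485597 -0.26241492  1.03878232  0.18697887  3.14053884] 0.08537925662209496 [0.2387648  0.99085288 0.46042941]
```

>>> drive_tool --increments '[[[0,5,5],[0,0,7],1],[[0,5,5],[0,0,7],1],[[0,5,5],[0,0,7],1],[[0,5,0],[0,0,7],1],[[0,5,0],[0,0,7],1],[[0,5,0],[0,0,7],1],[[0,5,0],[0,0,7],1],[[0,5,0],[0,0,7],1]]'

```text
clock: 9.03
eef_pos: [0.4652, 0.1496, 0.1393]
tool_rot: [0.85, 0.519, -0.049, -0.078]
ft_force: [0.3, 0.0, -0.3]
grip_width: 0.0853
grasp_force: 0.0
```

>>> drive_tool --increments '[[[0,10,0],[0,0,7],1],[[0,10,0],[0,0,7],1],[[0,10,0],[0,0,7],1],[[0,10,0],[0,0,7],1],[[0,10,0],[0,0,7],1],[[0,10,0],[0,0,7],1],[[0,10,0],[0,0,7],1],[[0,10,0],[0,0,7],1]]'

```text
clock: 9.7
eef_pos: [0.4648, 0.2304, 0.1392]
tool_rot: [0.507, 0.857, -0.08, -0.045]
ft_force: [-0.2, 0.5, 0.2]
grip_width: 0.0855
grasp_force: 0.0
```

>>> drive_tool --increments '[[[0,10,0],[0,0,7],1],[[0,10,0],[0,0,7],1],[[-6,10,0],[0,0,7],1],[[-6,10,0],[0,0,7],1],[[-6,0,0],[0,0,7],1],[[-6,0,0],[0,0,7],1],[[0,0,0],[0,0,0],1],[[0,0,0],[0,0,0],1]]'

```text
clock: 10.37
eef_pos: [0.4399, 0.2699, 0.139]
tool_rot: [0.17, 0.981, -0.091, -0.013]
ft_force: [1.3, 0.9, 1.0]
grip_width: 0.0854
grasp_force: 0.0
```

```bash
cat > st.py <<'E'
from h import *
from scipy.spatial.transform import Rotation as Q
o=get_obs();R=Q.from_quat(o["tool_rot"])
o2=np.array([np.cos(np.radians(167)),np.sin(np.radians(167)),0]);tan=np.array([-o2[1],o2[0],0])
def need(z):  # rotvec deg to have tool z=z, tool y along tan (closest sign)
    best=None
    for sg in(1,-1):
        y=sg*tan;M=np.c_[np.cross(y,z),y,z];v=np.degrees((Q.from_matrix(M)*R.inv()).as_rotvec())
        if best is None or np.linalg.norm(v)<np.linalg.norm(best):best=v
    return best.round(2)
ax=.5*o2+np.array([0,0,.8660254])
if __name__=="__main__":
    print(o["clock"],o["eef_pos"].round(4),o["joint_pos"].round(2),o["grip_width"],o["ft_force"].round(2))
    print("z axis",R.as_matrix()[:,2].round(4),"down",need(np.array([0,0,-1.])),"branch",need(-ax))
E
python3 st.py
```

```text
10.3667 [0.4399 0.2699 0.139 ] [ 0.62  0.44  0.04  1.31 -0.11  0.97] 0.08539901226947139 [1.33 0.92 0.99]
z axis [-0.0562 -0.1746 -0.983 ] down [10.24 -2.65  6.66] branch [  1.58 -31.31   9.28]
```

>>> drive_tool --increments '[[[-5,5,-20],[5.12,-1.33,3.33],1],[[-4,5,-20],[5.12,-1.33,3.33],1],[[-4,4,-20],[0,0,0],1],[[0,0,-15],[0,0,0],1],[[0,0,0],[0,0,0],1],[[0,0,0],[0,0,0],1],[[0,0,0],[0,0,0],1]]'

```text
clock: 10.95
eef_pos: [0.4279, 0.2832, 0.0638]
tool_rot: [0.113, 0.994, -0.0, 0.0]
ft_force: [0.2, 0.7, 0.7]
grip_width: 0.0855
grasp_force: 0.0
```

```bash
python3 st.py
```

```text
10.95 [0.4279 0.2832 0.0638] [ 0.58  0.4  -0.23  0.94 -0.    0.81] 0.08545563824121076 [0.18 0.7  0.74]
z axis [-1.e-04 -7.e-04 -1.e+00] down [ 0.04 -0.    0.  ] branch [-6.710e+00 -2.923e+01  1.000e-02]
```

>>> drive_tool --increments '[[[-1,0,-20],[0,0,0],1],[[0,0,-18],[0,0,0],1],[[0,0,-14],[0,0,0],1],[[0,0,-10],[0,0,0],1],[[0,0,-4],[0,0,0],1],[[0,0,0],[0,0,0],1]]'

```text
clock: 11.45
eef_pos: [0.4255, 0.2825, -0.0036]
tool_rot: [0.113, 0.994, -0.001, -0.001]
ft_force: [-0.1, 0.2, 0.5]
grip_width: 0.0855
grasp_force: 0.0
```

>>> drive_tool --increments '[[[0,0,0],[0,0,0],0],[[0,0,0],[0,0,0],0],[[0,0,0],[0,0,0],0],[[0,0,0],[0,0,0],0],[[0,0,0],[0,0,0],0]]'

```text
clock: 11.87
eef_pos: [0.4265, 0.2834, -0.0016]
tool_rot: [0.112, 0.994, 0.0, 0.0]
ft_force: [-1.1, -0.3, 5.1]
grip_width: 0.0633
grasp_force: 65.6
```

>>> drive_tool --increments '[[[0,0,10],[0,0,0],0],[[0,0,30],[0,0,0],0],[[0,0,40],[0,0,0],0],[[0,0,40],[0,0,0],0],[[0,0,40],[0,0,0],0],[[0,0,40],[0,0,0],0],[[0,0,0],[0,0,0],0],[[0,0,0],[0,0,0],0]]'

```text
clock: 12.53
eef_pos: [0.427, 0.2835, 0.2005]
tool_rot: [0.112, 0.994, 0.001, 0.002]
ft_force: [0.5, 0.0, -2.3]
grip_width: 0.0633
grasp_force: 66.7
```

```bash
python3 st.py; python3 - <<'E'
from h import *
s=camera("scene");c=proj(s,[.4265,.283,.2])[0].astype(int);print(c)
x0=max(0,c[0]-70);y0=max(0,c[1]-60);save(s,"s6.png",(x0,y0,x0+140,y0+110),5)
E
```

```text
12.5333 [0.427  0.2835 0.2005] [ 0.59  0.28 -0.03  1.26 -0.    0.81] 0.06326225716991028 [ 0.53  0.03 -2.26]
z axis [ 0.0048  0.0023 -1.    ] down [-0.13  0.28 -0.08] branch [ -6.86 -28.96  -0.13]
[249 317]
```

View pics/s6.png

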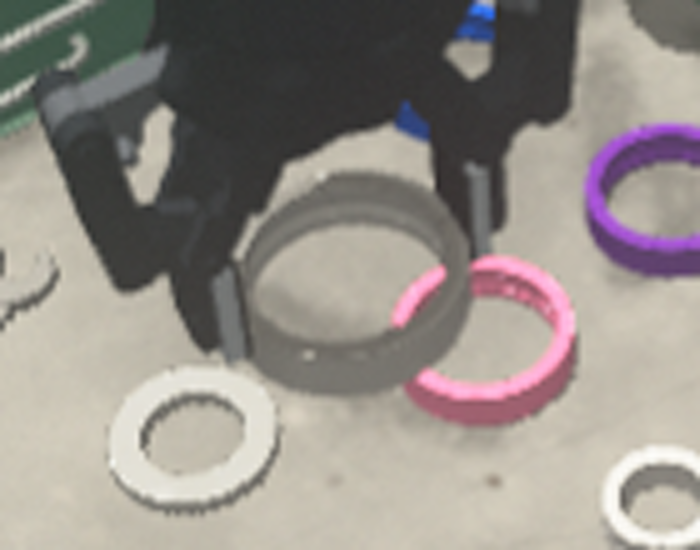

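>>> drive_tool --increments '[[[0,-20,8],[-1.37,-5.79,0],0],[[0,-36,8],[-1.37,-5.79,0],0],[[0,-36,8],[-1.37,-5.79,0],0],[[0,-36,8],[-1.37,-5.79,0],0],[[0,-36,8],[-1.37,-5.79,0],0],[[12,-36,0],[0,0,0],0],[[12,-36,0],[0,0,0],0],[[12,-36,0],[0,0,0],0]]'

```text
clock: 13.25
eef_pos: [0.4588, 0.0094, 0.2342]
tool_rot: [0.108, 0.961, -0.032, 0.253]
ft_force: [1.8, 1.1, -1.4]
grip_width: 0.0634
grasp_force: 66.7
```

>>> drive_tool --increments '[[[11,-36,0],[0,0,0],0],[[11,-34,0],[0,0,0],0],[[0,0,0],[0,0,0],0],[[0,0,0],[0,0,0],0],[[0,0,0],[0,0,0],0]]'

```text
clock: 13.67
eef_pos: [0.4815, -0.0596, 0.2341]
tool_rot: [0.109, 0.961, -0.032, 0.252]
ft_force: [0.4, 0.6, -1.8]
grip_width: 0.0633
grasp_force: 66.8
```

```bash
python3 st.py; python3 - <<'E'
from h import *
s=camera("scene");t=camera("top")
a=s["image"][130:255,300:430,::-1];b=t["image"][180:305,310:440,::-1]
cv2.imwrite("pics/s7.png",cv2.resize(a,None,fx=4.6,fy=4.6,interpolation=cv2.INTER_CUBIC))
E
```

```text
13.6667 [ 0.4815 -0.0596  0.2341] [-0.07 -0.16 -0.54  0.68 -0.08  0.13] 0.06331315726639024 [ 0.37  0.58 -1.8 ]
z axis [ 0.4767 -0.1161 -0.8713] down [ 6.95 28.55 -0.  ] branch [ 0.19 -0.68  0.09]
```

View pics/s7.png

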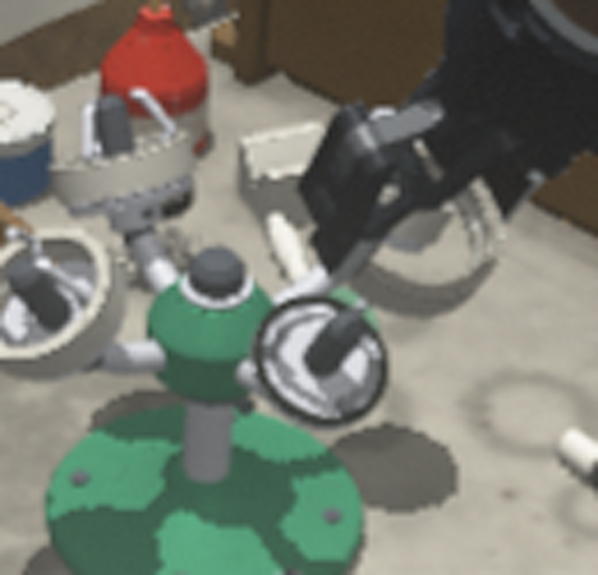

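```bash
python3 - <<'E'
from h import *
from st import ax,o2,tan
t=camera("top");s=camera("scene")
C=np.array([.5975,-.084,.15])
for a in((370.1,234.5),(370.,235.2)):
  for b in((369.8,208.4),(371.3,207.5)):
    X,e=tri([(t,np.array(a)),(s,np.array(b))]);d=X-C;print(X.round(4),e,"out",(d@o2).round(4),"tan",(d@tan).round(4),"dz",d[2].round(4))
P0=C+.078*o2
print("P0",P0)
# predicted flange rim in scene/top for seat offsets
u=np.cross(tan,ax);th=np.linspace(0,2*np.pi,73)
for off in(-.01,0,.01):
    r=P0+off*ax+.0295*(np.outer(np.cos(th),tan)+np.outer(np.sin(th),u))
    for n,p in(("scene",s),("top",t)):
        q=proj(p,r);print(off,n,q.min(0).round(1),q.max(0).round(1))
print("measured scene",300+257/4.6,130+297/4.6,300+386/4.6,130+425/4.6,"top",310+180/4,130+364/4,310+301/4,130+481/4)
E
```

```text
[ 0.5232 -0.0685  0.1474] [[0.5, 0.6], [-0.8, -0.2]] out 0.0759 tan 0.0016 dz -0.0026
[ 0.5214 -0.0687  0.1508] [[0.9, 1.1], [-1.4, -0.4]] out 0.0776 tan 0.0022 dz 0.0008
[ 0.522  -0.0678  0.1482] [[0.4, 0.4], [-0.5, -0.1]] out 0.0772 tan 0.0012 dz -0.0018
[ 0.5203 -0.068   0.1517] [[0.7, 0.9], [-1.1, -0.3]] out 0.0789 tan 0.0018 dz 0.0017
P0 [ 0.52149913 -0.06645382  0.15      ]
-0.01 scene [352.5 196.2] [381.7 224.4]
-0.01 top [354.  219.2] [385.4 249.2]
0 scene [354.2 193.9] [383.7 222.3]
0 top [354.  220.5] [385.6 250.8]
0.01 scene [356.  191.5] [385.7 220.2]
0.01 top [353.9 221.9] [385.8 252.4]
measured scene 355.8695652173913 194.56521739130437 383.9130434782609 222.3913043478261 top 355.0 221.0 385.25 250.25
```

>>> drive_tool --increments '[[[-3,2,-2],[0.2,-0.7,0.1],0],[[-2.3,1.1,-1.5],[0,0,0],0],[[4.9,-1.1,-8.65],[0,0,0],0],[[4.9,-1.1,-8.65],[0,0,0],0],[[4.9,-1.1,-8.65],[0,0,0],0],[[4.9,-1.1,-8.65],[0,0,0],0],[[0,0,0],[0,0,0],0],[[0,0,0],[0,0,0],0]]'

```text
clock: 14.53
eef_pos: [0.4968, -0.0603, 0.1977]
tool_rot: [0.108, 0.959, -0.029, 0.259]
ft_force: [-0.1, -0.3, -1.2]
grip_width: 0.0636
grasp_force: 66.8
```

```bash
cat > ax.py <<'E'
from st import *
P0=np.array([.5215,-.067,.150]);d=o["eef_pos"]-P0;u=np.cross(tan,ax);f=o["ft_force"]
print("h",(d@ax+.0016).round(4),"tan",(d@tan).round(4),"u",(d@u).round(4),"F ax,tan,u",(f@ax).round(2),(f@tan).round(2),(f@u).round(2),"T",o["ft_torque"].round(2),"branchrot",need(-ax),"corr",(1000*(-(d@tan)*tan-(d@u)*u)).round(1),"w",o["grip_width"].round(4))
E
python3 ax.py; python3 - <<'E'
from h import *
s=camera("scene");save(s,"s8.png",(325,150,425,250),6)
E
```

```text
Traceback (most recent call last):
  File "ax.py", line 3, in <module>
    print("h",(d@ax+.0016).round(4),"tan",(d@tan).round(4),"u",(d@u).round(4),"F ax,tan,u",(f@ax).round(2),(f@tan).round(2),(f@u).round(2),"T",o["ft_torque"].round(2),"branchrot",need(-ax),"corr",(1000*(-(d@tan)*tan-(d@u)*u)).round(1),"w",o["grip_width"].round(4))
                                                                                                                                                                                                                                               ^^^^^^^^^^^^^^^^^^^^^
AttributeError: 'float' object has no attribute 'round'
```

View pics/s8.png

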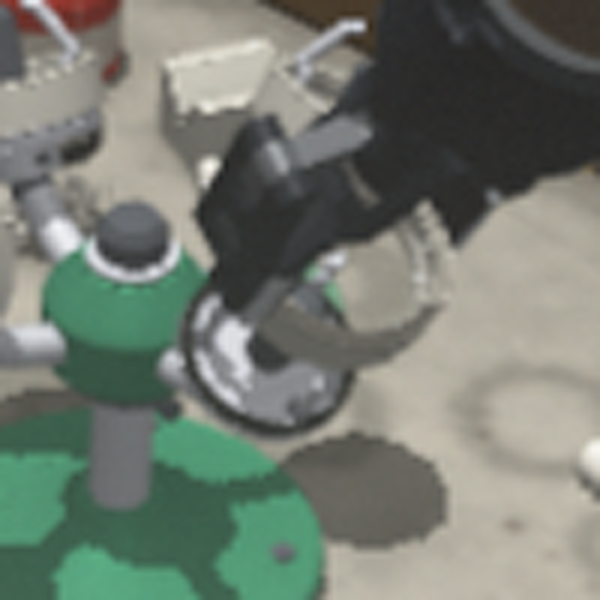

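The ring sits in front of the prongs, parallel to the flange and roughly coaxial with it.

```bash
sed -i 's/o\["grip_width"\].round(4)/round(float(o["grip_width"]),4)/' ax.py; python3 ax.py
```

```text
h 0.0561 tan -0.001 u -0.0024 F ax,tan,u -0.62 0.27 0.65 T [ 0.16  0.55 -0.02] branchrot [ 0.03  0.28 -0.11] corr [-2.2 -0.5 -1.2] w 0.0632
```

>>> drive_tool --increments '[[[-2.2,-0.5,-1.2],[0,0.3,-0.1],0],[[1.95,-0.45,-3.46],[0,0,0],0],[[1.95,-0.45,-3.46],[0,0,0],0],[[1.95,-0.45,-3.46],[0,0,0],0],[[1.46,-0.34,-2.6],[0,0,0],0],[[1,-0.22,-1.73],[0,0,0],0],[[0,0,0],[0,0,0],0]]'

```text
clock: 15.17
eef_pos: [0.5035, -0.0633, 0.1818]
tool_rot: [0.11, 0.96, -0.03, 0.257]
ft_force: [-0.5, 0.4, -2.2]
grip_width: 0.0633
grasp_force: 66.8
```

```bash
python3 ax.py
```

```text
h 0.0383 tan 0.0005 u -0.0 F ax,tan,u -1.62 -0.26 1.6 T [0.15 0.67 0.01] branchrot [ 0.03 -0.06  0.05] corr [ 0.1  0.5 -0. ] w 0.0633
```

Well centred. Now feeling my way down, about 1.5 mm per row.

>>> drive_tool --increments '[[[0.73,-0.17,-1.3],[0,0,0],0],[[0.73,-0.17,-1.3],[0,0,0],0],[[0.73,-0.17,-1.3],[0,0,0],0],[[0.73,-0.17,-1.3],[0,0,0],0],[[0,0,0],[0,0,0],0]]'

```text
clock: 15.58
eef_pos: [0.5067, -0.064, 0.1771]
tool_rot: [0.11, 0.96, -0.03, 0.257]
ft_force: [0.0, 0.1, -0.7]
grip_width: 0.0634
grasp_force: 66.8
```

```bash
python3 ax.py
```

```text
h 0.0327 tan 0.0004 u -0.0005 F ax,tan,u -0.58 -0.12 0.35 T [0.18 0.65 0.01] branchrot [ 0.03 -0.    0.03] corr [-0.3  0.4 -0.2] w 0.0634
```

>>> drive_tool --increments '[[[0.49,-0.11,-0.87],[0,0,0],0],[[0.49,-0.11,-0.87],[0,0,0],0],[[0.49,-0.11,-0.87],[0,0,0],0],[[0.49,-0.11,-0.87],[0,0,0],0],[[0,0,0],[0,0,0],0]]'

```text
clock: 16.0
eef_pos: [0.5089, -0.0643, 0.174]
tool_rot: [0.11, 0.96, -0.03, 0.257]
ft_force: [0.5, -0.8, -1.3]
grip_width: 0.0633
grasp_force: 66.9
```

```bash
python3 ax.py
```

```text
h 0.0288 tan 0.0002 u -0.0008 F ax,tan,u -1.46 0.63 0.12 T [0.27 0.46 0.04] branchrot [0.03 0.03 0.03] corr [-0.6  0.4 -0.4] w 0.0633
```

>>> drive_tool --increments '[[[0.49,-0.11,-0.87],[0,0,0],0],[[0.49,-0.11,-0.87],[0,0,0],0],[[0.49,-0.11,-0.87],[0,0,0],0],[[0,0,0],[0,0,0],0]]'

```text
clock: 16.33
eef_pos: [0.5104, -0.0646, 0.1715]
tool_rot: [0.109, 0.96, -0.029, 0.258]
ft_force: [0.2, 2.0, 0.5]
grip_width: 0.0639
grasp_force: 67.0
```

```bash
python3 ax.py
```

```text
h 0.0259 tan 0.0002 u -0.0009 F ax,tan,u 0.58 -2.03 -0.03 T [0.4  0.38 0.14] branchrot [0.02 0.05 0.02] corr [-0.7  0.3 -0.4] w 0.0639
```

>>> drive_tool --increments '[[[0.49,-0.11,-0.87],[0,0,0],0],[[0.49,-0.11,-0.87],[0,0,0],0],[[0,0,0],[0,0,0],0]]'

```text
clock: 16.58
eef_pos: [0.511, -0.0648, 0.1692]
tool_rot: [0.11, 0.96, -0.03, 0.257]
ft_force: [0.1, 0.9, -1.3]
grip_width: 0.0633
grasp_force: 66.9
```

```bash
python3 ax.py
```

```text
h 0.0236 tan 0.0003 u -0.0003 F ax,tan,u -1.05 -0.89 0.69 T [0.49 0.4  0.15] branchrot [ 0.02 -0.01  0.03] corr [-0.2  0.3 -0.2] w 0.0633
```

>>> drive_tool --increments '[[[0.49,-0.11,-0.87],[0,0,0],0],[[0.49,-0.11,-0.87],[0,0,0],0],[[0,0,0],[0,0,0],0]]'

```text
clock: 16.83
eef_pos: [0.5116, -0.0652, 0.167]
tool_rot: [0.11, 0.96, -0.03, 0.257]
ft_force: [0.7, 1.1, -2.7]
grip_width: 0.0633
grasp_force: 66.7
```

```bash
python3 ax.py
```

```text
h 0.0213 tan 0.0004 u 0.0002 F ax,tan,u -2.6 -1.26 0.95 T [0.44 0.5  0.17] branchrot [ 0.03 -0.08  0.04] corr [0.3 0.4 0.1] w 0.0633
```

>>> drive_tool --increments '[[[0.49,-0.11,-0.87],[0,0,0],0],[[0.49,-0.11,-0.87],[0,0,0],0],[[0,0,0],[0,0,0],0]]'

```text
clock: 17.08
eef_pos: [0.5128, -0.0654, 0.1656]
tool_rot: [0.11, 0.96, -0.03, 0.257]
ft_force: [0.3, 1.4, -3.7]
grip_width: 0.0634
grasp_force: 66.7
```

```bash
python3 ax.py
```

```text
h 0.0195 tan 0.0004 u -0.0001 F ax,tan,u -3.22 -1.4 1.89 T [0.42 0.56 0.17] branchrot [ 0.03 -0.04  0.04] corr [-0.   0.4 -0.1] w 0.0634
```

>>> drive_tool --increments '[[[0.49,-0.11,-0.87],[0,0,0],0],[[0.49,-0.11,-0.87],[0,0,0],0],[[0,0,0],[0,0,0],0],[[0,0,0],[0,0,0],0]]'

```text
clock: 17.42
eef_pos: [0.5138, -0.0656, 0.1639]
tool_rot: [0.11, 0.96, -0.03, 0.257]
ft_force: [0.6, 1.5, -3.8]
grip_width: 0.063
grasp_force: 66.7
```

```bash
python3 ax.py
```

```text
h 0.0175 tan 0.0004 u -0.0001 F ax,tan,u -3.38 -1.57 1.67 T [0.45 0.54 0.14] branchrot [ 0.03 -0.04  0.04] corr [-0.   0.4 -0.1] w 0.063
```

>>> drive_tool --increments '[[[0.49,-0.11,-0.87],[0,0,0],0],[[0.49,-0.11,-0.87],[0,0,0],0],[[0,0,0],[0,0,0],0],[[0,0,0],[0,0,0],0]]'

```text
clock: 17.75
eef_pos: [0.515, -0.066, 0.1625]
tool_rot: [0.11, 0.96, -0.03, 0.257]
ft_force: [0.9, 0.9, -1.4]
grip_width: 0.0632
grasp_force: 66.9
```

```bash
python3 ax.py
```

```text
h 0.0157 tan 0.0005 u -0.0006 F ax,tan,u -1.53 -1.09 0.1 T [0.4  0.55 0.06] branchrot [0.05 0.   0.05] corr [-0.4  0.5 -0.3] w 0.0632
```

>>> drive_tool --increments '[[[0.49,-0.11,-0.87],[0,0,0],0],[[0.49,-0.11,-0.87],[0,0,0],0],[[0,0,0],[0,0,0],0],[[0,0,0],[0,0,0],0]]'

```text
clock: 18.08
eef_pos: [0.5157, -0.066, 0.1604]
tool_rot: [0.11, 0.96, -0.03, 0.257]
ft_force: [0.6, 1.7, -2.9]
grip_width: 0.063
grasp_force: 66.7
```

```bash
python3 ax.py
```

```text
h 0.0135 tan 0.0003 u -0.0001 F ax,tan,u -2.64 -1.81 1.3 T [0.47 0.56 0.14] branchrot [ 0.03 -0.04  0.03] corr [ 0.   0.4 -0. ] w 0.063
```

>>> drive_tool --increments '[[[0.49,-0.11,-0.87],[0,0,0],0],[[0.49,-0.11,-0.87],[0,0,0],0],[[0,0,0],[0,0,0],0],[[0,0,0],[0,0,0],0]]'

```text
clock: 18.42
eef_pos: [0.5167, -0.0662, 0.1587]
tool_rot: [0.11, 0.96, -0.03, 0.257]
ft_force: [0.7, 1.6, -2.9]
grip_width: 0.0635
grasp_force: 66.8
```

```bash
python3 ax.py
```

```text
h 0.0116 tan 0.0003 u -0.0002 F ax,tan,u -2.64 -1.76 1.13 T [0.51 0.54 0.14] branchrot [ 0.03 -0.03  0.03] corr [-0.1  0.4 -0.1] w 0.0635
```

>>> drive_tool --increments '[[[0.49,-0.11,-0.87],[0,0,0],0],[[0.49,-0.11,-0.87],[0,0,0],0],[[0,0,0],[0,0,0],0],[[0,0,0],[0,0,0],0]]'

```text
clock: 18.75
eef_pos: [0.5178, -0.0665, 0.1571]
tool_rot: [0.11, 0.96, -0.03, 0.257]
ft_force: [1.2, 2.3, -2.9]
grip_width: 0.0631
grasp_force: 66.7
```

```bash
python3 ax.py
```

```text
h 0.0096 tan 0.0003 u -0.0003 F ax,tan,u -2.87 -2.56 0.86 T [0.49 0.61 0.18] branchrot [ 0.03 -0.02  0.03] corr [-0.2  0.4 -0.1] w 0.0631
```

>>> drive_tool --increments '[[[0.49,-0.11,-0.87],[0,0,0],0],[[0.49,-0.11,-0.87],[0,0,0],0],[[0,0,0],[0,0,0],0]]'

```text
clock: 19.0
eef_pos: [0.5189, -0.0668, 0.1554]
tool_rot: [0.11, 0.96, -0.03, 0.257]
ft_force: [1.2, 0.2, -3.8]
grip_width: 0.0636
grasp_force: 66.6
```

```bash
python3 ax.py
```

```text
h 0.0075 tan 0.0004 u -0.0005 F ax,tan,u -3.84 -0.46 0.87 T [0.36 0.6  0.07] branchrot [ 0.05 -0.    0.05] corr [-0.3  0.5 -0.3] w 0.0636
```

>>> drive_tool --increments '[[[0.49,-0.11,-0.87],[0,0,0],0],[[0.24,-0.06,-0.43],[0,0,0],0],[[0,0,0],[0,0,0],0]]'

```text
clock: 19.25
eef_pos: [0.5196, -0.067, 0.1541]
tool_rot: [0.11, 0.96, -0.03, 0.257]
ft_force: [1.4, -0.4, -3.6]
grip_width: 0.0631
grasp_force: 66.7
```

```bash
python3 ax.py
```

```text
h 0.0061 tan 0.0004 u -0.0005 F ax,tan,u -3.88 0.08 0.55 T [0.28 0.53 0.11] branchrot [ 0.05 -0.01  0.05] corr [-0.3  0.5 -0.2] w 0.0631
```

>>> drive_tool --increments '[[[0.24,-0.06,-0.43],[0,0,0],0],[[0.24,-0.06,-0.43],[0,0,0],0],[[0,0,0],[0,0,0],0]]'

```text
clock: 19.5
eef_pos: [0.5202, -0.0671, 0.1536]
tool_rot: [0.11, 0.96, -0.03, 0.257]
ft_force: [0.8, 0.4, -2.1]
grip_width: 0.0636
grasp_force: 66.9
```

```bash
python3 ax.py
```

```text
h 0.0053 tan 0.0004 u -0.0007 F ax,tan,u -2.17 -0.63 0.43 T [0.28 0.54 0.08] branchrot [0.04 0.03 0.05] corr [-0.5  0.5 -0.4] w 0.0636
```

>>> drive_tool --increments '[[[0.24,-0.06,-0.43],[0,0,0],0],[[0.24,-0.06,-0.43],[0,0,0],0],[[0,0,0],[0,0,0],0]]'

```text
clock: 19.75
eef_pos: [0.5207, -0.0672, 0.153]
tool_rot: [0.11, 0.96, -0.03, 0.258]
ft_force: [-2.0, 1.9, 2.4]
grip_width: 0.0637
grasp_force: 67.4
```

```bash
python3 ax.py
```

```text
h 0.0045 tan 0.0004 u -0.0008 F ax,tan,u 3.28 -1.39 0.91 T [0.3  0.71 0.08] branchrot [0.05 0.04 0.04] corr [-0.6  0.5 -0.4] w 0.0637
```

>>> drive_tool --increments '[[[0.24,-0.06,-0.43],[0,0,0],0],[[0.24,-0.06,-0.43],[0,0,0],0],[[0,0,0],[0,0,0],0]]'

```text
clock: 20.0
eef_pos: [0.521, -0.0673, 0.1522]
tool_rot: [0.11, 0.96, -0.03, 0.258]
ft_force: [-5.3, 1.4, 6.2]
grip_width: 0.0632
grasp_force: 68.0
```

```bash
python3 ax.py
```

```text
h 0.0037 tan 0.0004 u -0.0008 F ax,tan,u 8.14 -0.2 1.67 T [0.26 0.9  0.01] branchrot [0.05 0.04 0.04] corr [-0.6  0.5 -0.4] w 0.0632
```

>>> drive_tool --increments '[[[0.29,-0.07,-0.52],[0,0,0],0],[[0,0,0],[0,0,0],0],[[0,0,0],[0,0,0],0]]'

```text
clock: 20.25
eef_pos: [0.5212, -0.0673, 0.1519]
tool_rot: [0.11, 0.96, -0.03, 0.258]
ft_force: [-7.6, 3.0, 8.8]
grip_width: 0.0634
grasp_force: 68.2
```

```bash
python3 ax.py
```

```text
h 0.0034 tan 0.0004 u -0.0008 F ax,tan,u 11.67 -1.16 2.62 T [0.38 1.03 0.07] branchrot [0.04 0.05 0.04] corr [-0.6  0.5 -0.4] w 0.0634
```

>>> drive_tool --increments '[[[0,0,0],[0,0,0],0.85],[[0,0,0],[0,0,0],0.95],[[0,0,0],[0,0,0],1],[[0,0,0],[0,0,0],1],[[0,0,0],[0,0,0],1]]'

```text
clock: 20.67
eef_pos: [0.5214, -0.0674, 0.1511]
tool_rot: [0.11, 0.96, -0.03, 0.257]
ft_force: [0.1, -0.2, -0.1]
grip_width: 0.0856
grasp_force: 0.0
```

>>> drive_tool --increments '[[[-2.44,0.56,4.33],[0,0,0],1],[[-4.9,1.1,8.65],[0,0,0],1],[[-9.7,2.2,17.3],[0,0,0],1],[[-14.6,3.4,26],[0,0,0],1],[[-19,4.5,34],[0,0,0],1],[[-38,0,0],[0,0,0],1],[[-38,0,0],[0,0,0],1],[[0,0,0],[0,0,0],1]]'

```text
clock: 21.33
eef_pos: [0.3889, -0.0553, 0.2408]
tool_rot: [0.11, 0.96, -0.03, 0.256]
ft_force: [-0.5, 0.5, -0.2]
grip_width: 0.0856
grasp_force: 0.0
```

```bash
python3 ax.py; python3 - <<'E'
from h import *
s=camera("scene");save(s,"s9.png",(300,140,420,240),6.6)
t=camera("top");a=cv2.imread("pics/s9.png");b=cv2.resize(t["image"][195:265,330:410,::-1],(480,420),interpolation=cv2.INTER_CUBIC)
a=cv2.resize(s["image"][165:240,330:400,::-1],(392,420),interpolation=cv2.INTER_CUBIC)
cv2.imwrite("pics/s9.png",cv2.resize(np.hstack([a,b]),(798,384)))
E
```

```text
h 0.1462 tan 0.0184 u 0.0688 F ax,tan,u 0.13 -0.34 0.64 T [ 0.14  0.56 -0.01] branchrot [ 0.04 -0.1   0.06] corr [62.2  4.6 34.4] w 0.0856
```

View pics/s9.png

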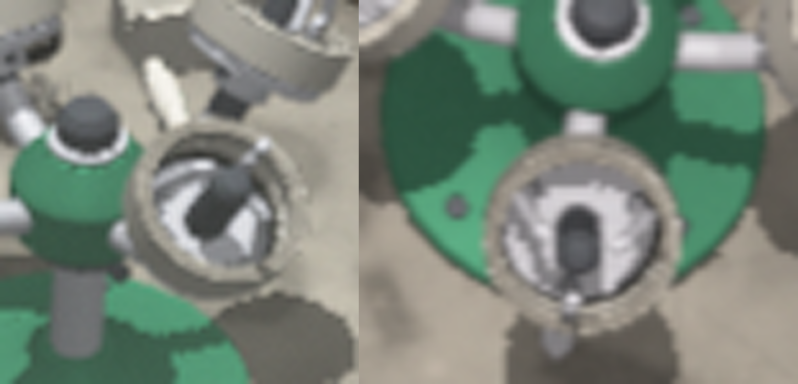

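The ring hangs square on the branch, in line with the pointer (top crop about (580,235), scene crop about (215,210)), with the prong ends in front. The forces agree with this. There was a light hump at 26–24 mm, a pull inward at about 7 mm as the prongs snapped out, then a roughly 7 N/mm rise from about 5 mm, which is the rubber.

```bash
python3 -c "
from workcell import *
print(job_done())"
```

```text
the job is handed in; nothing more can be done
None
```

I turned the tree until the empty branch stood over the pointer, pushed the ring home onto its rubber flange with about 13 N on it at the last reading, and handed the job in at about 21 s. That the prongs snapped out is judged from the force readings and the last picture; the hand-in gave no verdict.

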